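# Load the two forming dies and set the punch

### The job

Slide the round blank along its die plate into the round cavity and the square blank along the other plate into the square cavity, in either order, until each has dropped in and lies flat and flush with its plate. Then lift the steel punch out of the bowl and stand it upright, foot down, in the middle of the round blank; lower it there rather than dropping it. Leave the bowl where it is, and do not disturb the jar and the other tools.

Things in the scene. Friction and masses are not known exactly. Their poses are not given: they have to be found in the camera images.
- round_die: dark steel die plate, 260 x 150 x 25 mm, fixed, the left or the right one; long side (x axis) pointing roughly away from the robot. Origin: centre of its underside, z up. Near half (-x): flat deck with the round blank. Far half: a round cavity, 100 mm across, 8 mm deep, mouth chamfered 2 mm, centred 68 mm along +x from the plate's centre. No rails
- round_cavity (a point): centre of the round cavity's mouth, level with the top of the plate (25 mm above the bench); axes as the plate's (x along its length, z up); the cavity's floor is 8 mm below
- square_die: dark steel die plate, 260 x 150 x 25 mm, fixed, the left or the right one; long side (x axis) pointing roughly away from the robot. Origin: centre of its underside, z up. Near half (-x): flat deck with the square blank. Far half: a square cavity with sides parallel to the plate's, 94 x 94 mm, 8 mm deep, mouth chamfered 2 mm, centred 68 mm along +x from the plate's centre. No rails
- square_cavity (a point): centre of the square cavity's mouth, level with the top of the plate (25 mm above the bench); axes as the plate's (x along its length, z up); the cavity's floor is 8 mm below
- disc: round blank: bare aluminium disc, 96 mm across, 8 mm thick, about 0.16 kg, too wide to grasp; lies loose on the near half of the round die plate. Origin at the centre of its underside, z up
- sheet: square blank: bare aluminium plate, 90 x 90 mm, 8 mm thick, about 0.18 kg; lies loose on the near half of the square die plate, turned up to 0.2 rad against it. Origin at the centre of its underside, x and y along its sides, z up
- bowl: white ceramic mixing bowl, 200 mm across the rim, 65 mm high, its flat inner floor 6 mm above the bench, about 0.6 kg, loose on the bench to the left or right of the die plates. Origin at the centre of its underside
- punch: plain steel punch, 100 mm tall, about 0.55 kg, standing upright in the bowl: a round foot 50 mm across and 18 mm high, tapering by 24 mm height into a round stem 24 mm across up to the top. Origin at the centre of the foot's underside, z along the stem
- jar: green plastic screw jar with a lid, about 76 mm across, 100 mm tall, on the other side from the bowl; a bystander. Origin at the centre of its underside
- ratchet: chrome ratchet, about 240 mm long, lying beyond the right of the die plates; a bystander. Origin under its middle
- pipe_wrench: stainless steel pipe wrench, about 260 mm long, lying beyond the die plates; a bystander. Origin under its middle
- mallet: mallet with an orange silicone head (60 mm thick, 100 mm wide) and a wooden handle, lying beyond the left of the die plates; a bystander. Origin under its head
Things that resemble listed ones, but are neither listed nor needed, are in the scene too. What is shaped like the disc but blue is not meant.

How it is judged:
On the way, in this order (a step that is already met when the one before it is completed fails the run):
1. both blanks lie flat and home in their cavities (either order) (z of disc in the frame of round_cavity below -0.0055 m and horizontal distance between disc and round_cavity below 0.006 m and angle between each of disc, sheet's own z axis and vertical below 0.03 rad and z of sheet in the frame of square_cavity below -0.0055 m and horizontal distance between sheet and square_cavity below 0.006 m), for 0.2 s.
2. then the punch is lifted clear of the bowl (z of punch in the frame of bowl above 0.065 m), for 0.05 s.
At the end, for the whole second after the job is handed in: Each blank in its own cavity: within 6 mm of its centre, underside 5.5 mm or more below the plate's top, tilt under 0.03 rad. Punch on the round blank's top face, within 15 mm of its middle, upright within 0.05 rad. All at rest. Bowl upright (0.1 rad), moved under 40 mm (all of step 1 and horizontal distance between punch and disc below 0.015 m and angle between punch's own z axis and vertical below 0.05 rad and z of punch in the frame of disc between 0.005 and 0.011 m and linear speed of each of punch, disc, sheet below 0.02 m/s and distance of bowl from where it was at the start of the episode below 0.04 m and angle between bowl's own z axis and vertical below 0.1 rad); the robot touches nothing.
It fails at once if the jar is shifted by more than 30 mm (distance of jar from where it was at the start of the episode above 0.03 m).
It fails at once if the ratchet is shifted by more than 30 mm (distance of ratchet from where it was at the start of the episode above 0.03 m).
It fails at once if the pipe wrench is shifted by more than 30 mm (distance of pipe_wrench from where it was at the start of the episode above 0.03 m).
It fails at once if the mallet is shifted by more than 30 mm (distance of mallet from where it was at the start of the episode above 0.03 m).
It fails at once if the punch falls freely (let go while moving faster than 0.6 m/s) (linear speed of punch above 0.6 m/s and contact force between the fingers and punch below 0.05 N).
It also fails if it takes over 72 s, if anything falls off the work surface, if the arm or the gripper's body presses on something with over 40 N, if the wrist force passes 120 N, or if a joint passes its speed limit or range.

### The arm

A 6-joint arm with a two-finger parallel gripper is mounted at the origin on the work surface. World frame = base frame: x ahead of the robot, y to its left, z up, the work surface at z = 0. Lengths are in m, angles in rad, forces in N, time in s.
With the tool pointing down it reaches from about 0.275 to 0.75 m from the base axis. Payload 10.2 kg.
Tool frame: the origin (TCP) lies at the very end of the fingers, on their centre line; the grasp point (between the pads) lies 19 mm behind it; z points along the fingers, y is the line along which they close (so a half turn about z gives the same grasp; the last joint's range is limited). The gripper opens to 85 mm and grips with 20 to 120 N. Pads are 22 mm wide; open, the fingers measure 114 mm over their backs; the gripper's body (76 mm by 85 mm) begins 54 mm behind the grasp point. The pads swing forward as they close: fully open they stand 13 mm farther back than shut.
Start: joints at [-1.382, 0.313, 1.498, -0, 1.331, -0.223], TCP at [0.21, -0.481, 0.231] pointing down, gripper open.
Joint ranges: [-2.94, 2.94], [-0.97, 2.17], [0.19, 2.56], [-1.23, 4.37], [0.02, 3.11], [-2.88, 2.88]. Speed limits (rad/s): [2.39, 2.39, 3.01, 3.14, 3.14, 3.14].

### API

Orientations are given as [roll, pitch, yaw] about the fixed x, y, z axes, in that order (R = Rz(yaw) Ry(pitch) Rx(roll)).
In Python, from station import ctrl gives the robot as it stands.
- The arm moves only by the tool apply_moves, never from a script. Its argument "series" is a list of rows, each a list of 7 numbers: the shift along the tool's x, y, z in m, then the turn, a rotation vector about the tool's x, y, z in degrees, then the finger opening in m, from 0 to 0.0854. A call has exactly 8 rows; each row is the pose to reach, as a shift and turn from the pose commanded when the call began, along the tool's axes at that moment; what a row does not reach only later rows make up. A row lasts 1/8 s, in which the tool goes at most 62.5 mm and 10.7 degrees, less where a joint would pass 70% of its speed; a pose out of reach is approached as far as the arm can. A call with a gripper value outside its range is refused whole. The fingers move at their own pace and stop on an object; "force" is the grip in N (left out, the last holds). Time passes only in rows, so rows that repeat a pose let the fingers close, or fill a call up. It gives the time, the measured TCP pose, the force, the opening and the grip force at its end, in the units of the state.
- ctrl.get_state(): the state, without advancing time (a new reading comes with each control period).
- ctrl.camera(name): name is "side" or "top"; returns a dict with "pixels" (480x640x3 uint8, blue, green, red), "z_map" (480x640 float32, m along the optical axis (not along the pixel's ray), 0 where there is no reading), "mtx" (3x3 intrinsics, pixels), "k1" (the pictures are not rectified: a ray, as slopes to the right and down, at radius r is drawn at 1 + k1 r^2 times it, then the intrinsics apply), "rvec" (rotation vector, rad) and "tvec" (3), from world to camera coordinates, as OpenCV has them. Camera axes: x right, y down, z forward; pixel columns grow to the right and rows downward; lengths in m; the calibration is good to about 2 mm. A picture is of the moment at which its call begins.
- ctrl.sign_off(): hands the job in; it is judged then, once.
Trained networks look in a picture, given as the dict that the camera call returned (one of the last four; its "shot" number tells which), for a name from the list of things; names that differ only in an ending like _2 or _b are one class to them, and where a whole thing is asked for, a point or a joint stands for the part that bears it (a point fixed in the world has none). Each returns a list of dicts, best first, with "conf" (0 to 1); they miss things now and then, are a little off and sometimes report something else, mostly with a low value. They report only what shows in the picture. A call takes as long as a camera call. They do not tell look-alikes from the thing itself.
- ctrl.spot_in(picture, label): "location" ([x, y, z] in m, in world coordinates, good to about 4 mm: the middle of the surface that is visible of it).
- ctrl.masks_of(picture, label): "pixels" (480x640 bool, what is visible of it).
The state is a dict: "time_s": time; "joints": joint angles; "qvel": joint speeds; "joint_torque": joint torques, N m; "tool_pos": TCP position; "orientation": TCP orientation; "wrist_force": force on the tool from outside, world axes, zero at the start; "ft_torque": the same for the moment, N m; "opening": finger opening in m; "gripper_force": force on a finger pad.
Only numpy, scipy, OpenCV 4.12 (cv2) and the standard library are available. Lean on these libraries where they do the work, as an engineer would, in place of code of your own. Each camera call takes 0.05 s, during which the arm holds its last target. There are 200 camera calls.

## Working session

There is one attempt and no reset: what is moved stays moved. The work goes in short steps, Python scripts to look and compute and a tool call to move; the robot and the scene stay as the last step left them, time stands still between calls to the robot, and variables do not carry over. Pictures are saved under pics/ and viewed, at most 12 in all, crops included, and the job is handed in when it is done.

Besides the shell and the picture viewer there is one more tool, called as name(argument=value, ...), one argument or row to a line, values as JSON. apply_moves: Moves the arm, as the interface text tells. Its arguments: {"type":"object","properties":{"series":{"type":"array"},"force":{"type":"number"}},"required":["series"]}

```bash
ls; mkdir -p pics; cat > h.py <<'E'
import numpy as np, cv2
from scipy.spatial.transform import Rotation as R
from station import ctrl
def pts(p):
    K=p["mtx"];z=p["z_map"];v,u=np.mgrid[0:480,0:640]
    d=np.stack([(u-K[0][2])/K[0][0],(v-K[1][2])/K[1][1]],-1)
    s=d.copy()
    for _ in range(8): s=d/(1+p["k1"]*(s**2).sum(-1,keepdims=True))
    c=np.concatenate([s,np.ones_like(z)[...,None]],-1)*z[...,None]
    M=R.from_rotvec(np.ravel(p["rvec"])).as_matrix()
    w=(c-np.ravel(p["tvec"]))@M
    w[z==0]=np.nan
    return w
E
python3 - <<'E'
from h import *
for n in("top","side"):
    p=ctrl.camera(n); cv2.imwrite(f"pics/{n}0.png",p["pixels"])
    M=R.from_rotvec(np.ravel(p["rvec"])).as_matrix(); print(n,"cam",-M.T@np.ravel(p["tvec"]),M[2])
    for l in "round_die square_die disc sheet bowl punch jar ratchet pipe_wrench mallet".split():
        print(l,[(np.round(d["location"],3).tolist(),round(float(d["conf"]),2)) for d in ctrl.spot_in(p,l)])
s=ctrl.get_state();print(s)
E
```

```text
pics
top cam [ 0.35942695 -0.01062403  1.41707636] [ 1.56846588e-01  2.01558156e-04 -9.87622958e-01]
round_die [([0.615, 0.096, 0.026], 0.55)]
square_die [([0.604, -0.104, 0.025], 0.7), ([0.73, 0.321, 0.04], 0.7)]
disc [([0.524, 0.133, 0.032], 0.77), ([0.366, 0.173, 0.008], 0.59), ([0.356, 0.049, 0.009], 0.56), ([0.792, -0.008, 0.014], 0.42), ([0.7, -0.37, 0.024], 0.41)]
sheet [([0.511, -0.124, 0.03], 0.65), ([0.618, 0.1, 0.023], 0.55)]
bowl [([0.489, -0.36, 0.029], 0.58)]
punch [([0.49, -0.361, 0.033], 0.3)]
jar [([0.466, 0.344, 0.097], 0.97)]
ratchet [([0.699, -0.368, 0.02], 0.79), ([0.465, 0.342, 0.098], 0.41)]
pipe_wrench [([0.794, -0.006, 0.016], 0.9)]
mallet [([0.728, 0.325, 0.038], 0.8)]
side cam [0.02810246 0.85893868 1.01618511] [ 0.3873853  -0.62003821 -0.68226479]
round_die [([0.605, 0.108, 0.025], 0.97)]
square_die [([0.596, -0.085, 0.027], 0.58)]
disc [([0.526, 0.139, 0.034], 0.93), ([0.354, 0.049, 0.009], 0.66), ([0.463, 0.372, 0.078], 0.61), ([0.368, 0.174, 0.006], 0.55)]
sheet [([0.509, -0.119, 0.032], 0.72)]
bowl [([0.497, -0.38, 0.04], 0.71), ([0.788, 0.011, 0.017],
[... 344 characters left out ...]
'joints': array([-1.38238839e+00,  3.12890753e-01,  1.49769031e+00,  1.73979034e-05,
        1.33099252e+00, -2.23396898e-01]), 'qvel': array([ 4.60114537e-04, -5.75217150e-06, -6.66190118e-04,  9.25750080e-04,
        1.16506407e-03,  1.12577024e-03]), 'joint_torque': array([ 1.95608714e-03, -4.12159789e+01, -2.59897417e+01, -1.32355858e-04,
        4.81982024e-04, -2.15035874e-05]), 'tool_pos': array([ 0.21013528, -0.48112455,  0.23130256]), 'orientation': array([ 3.14157031e+00, -1.22534778e-05,  4.11800705e-01]), 'wrist_force': array([ 0.44355146, -0.10985159,  0.4853336 ]), 'ft_torque': array([ 0.04544032, -0.00476234, -0.07605958]), 'gripper_force': 0.0, 'opening': 0.08522204334296747}
```

View pics/top0.png

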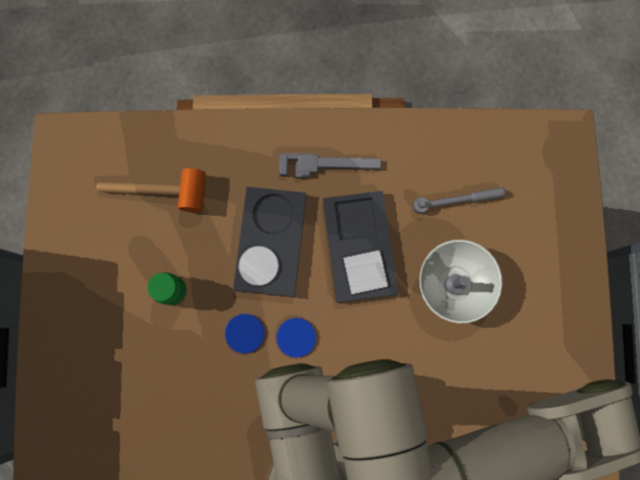

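View pics/side0.png

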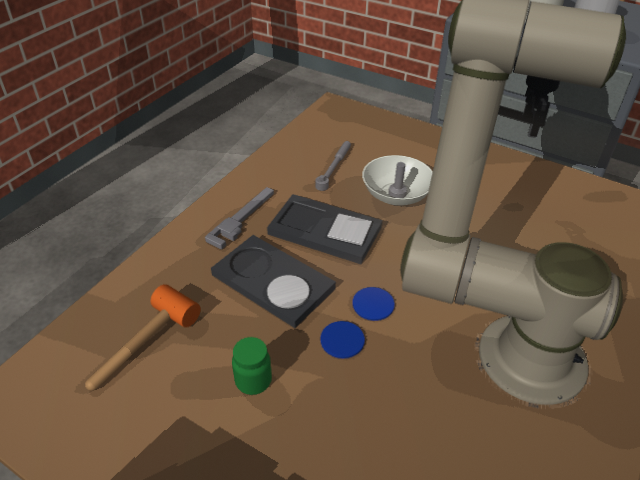

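Round die is on the left (disc at pixel 259,266 in the top picture) and the square die on the right (sheet at 366,272). The bowl with the punch is at 460,282, and the blue look-alikes are near the robot. I'll measure them precisely next.

```bash
cat > m.py <<'E'
from h import *
def raster(w,mask,s=2000,o=(0.25,-0.55)):
    g=np.zeros((1200,2200),np.uint8);q=w[mask];q=q[np.isfinite(q).all(1)]
    i=((q[:,:2]-o)*s).astype(int);k=(i>=0).all(1)&(i[:,0]<1200)&(i[:,1]<2200)
    g[i[k,0],i[k,1]]=255
    return cv2.morphologyEx(g,cv2.MORPH_CLOSE,np.ones((9,9)))
def blobs(w,mask,amin=1000):
    c,_=cv2.findContours(raster(w,mask),cv2.RETR_EXTERNAL,cv2.CHAIN_APPROX_NONE);out=[]
    for k in c:
        if cv2.contourArea(k)<amin: continue
        (a,b),(d,e),t=cv2.minAreaRect(k); (ca,cb),r=cv2.minEnclosingCircle(k)
        B=cv2.boxPoints(((a,b),(d,e),t)); # cols=y, rows=x
        ed=[B[1]-B[0],B[2]-B[1]];L=max(ed,key=np.linalg.norm)
        yaw=np.arctan2(L[0],L[1]); yaw=np.arctan2(L[0],L[1])
        ang=np.arctan2(L[0]*np.sign(L[1]+1e-9),abs(L[1]))  # dir (x=L[1],y=L[0]) in (row->x)
        f=lambda c,r:np.round([r/2000+.25+.00025,c/2000-.55+.00025],4)
        ax=np.arctan2(L[0],L[1]); yaw=np.arctan2(L[0],L[1])
        yaw=(np.arctan2(L[0],L[1])) # x comp=row=L[1]; y comp=col=L[0]
        x,y=L[1],L[0]; yaw=np.arctan2(y,x); yaw=(yaw+np.pi/2)%np.pi-np.pi/2
        out.append(dict(c=f(a,b),size=(round(d/2000,4),round(e/2000,4)),yaw=round(yaw,4),circ=f(ca,cb),r=round(r/2000,4)))
    return out
E
sed -i '/ed=\[/!b' m.py
python3 - <<'E'
from m import *
for n in("top","side"):
    p=ctrl.camera(n);w=pts(p);z=w[...,2]; reg=(w[...,0]>.4)&(w[...,0]<.76)&(abs(w[...,1])<.22)
    print(n,"bench z",np.nanmedian(z[(z>-.02)&(z<.012)]))
    print("plates");[print(b) for b in blobs(w,reg&(z>.014)&(z<.04),20000)]
    g=p["pixels"].min(-1)
    print("blanks");[print(b) for b in blobs(w,reg&(z>.0290)&(z<.05)&(g>110),5000)]
    for l in("disc","sheet"):
        for d in ctrl.masks_of(p,l)[:1]:
            print(l,d["conf"],np.nanmedian(z[d["pixels"]]),blobs(w,d["pixels"]))
    rb=(w[...,1]<-.22)&(w[...,1]>-.5)&(w[...,0]<.62)&(w[...,0]>.36)
    print("bowl");[print(b) for b in blobs(w,rb&(z>.057)&(z<.07),300)]
    print("punch z",np.nanmax(z[rb]),"top pts",np.nanmedian(w[rb&(z>.095)&(z<.115)],0)); t=w[rb&(z>.095)&(z<.115)]; print(len(t),np.nanmin(t,0),np.nanmax(t,0))
E
```

```text
top bench z 0.0009928501436789524
plates
{'c': array([0.5935, 0.1143]), 'size': (0.1517, 0.2619), 'yaw': np.float32(-0.1136), 'circ': array([0.5921, 0.1124]), 'r': 0.1481}
{'c': array([ 0.5798, -0.1074]), 'size': (0.262, 0.1516), 'yaw': np.float32(0.1271), 'circ': array([ 0.5791, -0.1073]), 'r': 0.1493}
blanks
{'c': array([0.5317, 0.1402]), 'size': (0.093, 0.093), 'yaw': np.float32(-1.5708), 'circ': array([0.5315, 0.1403]), 'r': 0.0482}
{'c': array([ 0.5144, -0.1192]), 'size': (0.0913, 0.0905), 'yaw': np.float32(0.206), 'circ': array([ 0.513 , -0.1195]), 'r': 0.0615}
disc 0.91 0.008803083255666902 [{'c': array([0.3582, 0.0515]), 'size': (0.0925, 0.092), 'yaw': np.float32(-1.5708), 'circ': array([0.3585, 0.0508]), 'r': 0.0485}]
bowl
{'c': array([ 0.4878, -0.3438]), 'size': (0.196, 0.196), 'yaw': np.float32(-1.5708), 'circ': array([ 0.4872, -0.344 ]), 'r': 0.0994}
punch z 0.11127951437059437 top pts [ 0.48271571 -0.34013085  0.10616791]
93 [ 0.47189096 -0.35384073  0.09566267] [ 0.49416917 -0.32926429  0.11127951]
side bench z -0.00029662603073675383
plates
{'c': array([0.5929, 0.1099]
[... 563 characters left out ...]
488]), 'size': (0.0912, 0.0957), 'yaw': np.float32(-0.6889), 'circ': array([0.3573, 0.0475]), 'r': 0.0491}]
sheet 0.71 0.032066209845604196 [{'c': array([ 0.5128, -0.1204]), 'size': (0.0914, 0.0927), 'yaw': np.float32(-1.3521), 'circ': array([ 0.5118, -0.1163]), 'r': 0.0592}]
bowl
{'c': array([ 0.5603, -0.403 ]), 'size': (0.0251, 0.0098), 'yaw': np.float32(0.9576), 'circ': array([ 0.5608, -0.4033]), 'r': 0.0127}
{'c': array([ 0.536, -0.427]), 'size': (0.0403, 0.0127), 'yaw': np.float32(0.5533), 'circ': array([ 0.534 , -0.4238]), 'r': 0.0202}
punch z 0.10961125685028754 top pts [ 0.48287653 -0.33966426  0.10398094]
65 [ 0.47198229 -0.35799477  0.09563399] [ 0.49653738 -0.32881326  0.10961126]
```

```bash
cat > g.py <<'E'
from h import *
import sys
S=dict(c=(.5798,-.1068),yaw=.127); D=dict(c=(.5935,.113),yaw=-.112)
def world(P,x,y):
    a=P["yaw"];return np.array(P["c"])+[x*np.cos(a)-y*np.sin(a),x*np.sin(a)+y*np.cos(a)]
def go(x,y,z,yaw):
    s=ctrl.get_state();A=R.from_euler("xyz",s["orientation"]);T=R.from_euler("xyz",[np.pi,0,yaw])
    print("target",np.round([x,y,z,yaw],4),"from",np.round(s["tool_pos"],4),np.round(s["orientation"],3),"t",s["time_s"])
    print("shift mm",np.round(A.inv().apply(np.array([x,y,z])-s["tool_pos"])*1000,1),"rot deg",np.round(np.degrees((A.inv()*T).as_rotvec()),1))
E
python3 -c "
from g import *
go(*world(S,-.067,-.073),.07,S['yaw']+np.pi/2)"
```

```text
target [ 0.5226 -0.1877  0.07    1.6978] from [ 0.2101 -0.4811  0.2313] [ 3.142 -0.     0.412] t 1.4
shift mm [ 403.8 -143.8  161.3] rot deg [  0.   -0.  -73.7]
```

apply_moves(
  series=[
    [50,-18,0,0,0,-9,0.06],
    [0.1,-0.036,0.02,0,0,-20,0.06],
    [0.15,-0.054,0.02,0,0,-30,0.06],
    [0.21,-0.075,0.02,0,0,-40,0.06],
    [0.265,-0.094,0.02,0,0,-50,0.06],
    [0.32,-0.114,0.02,0,0,-60,0.06],
    [0.365,-0.13,0.02,0,0,-69,0.06],
    [0.404,-0.144,0.02,0,0,-73.7,0.06],
  ],
)

```text
time_s: 2.4
tool_pos: [0.5239, -0.1859, 0.2113]
orientation: [3.141, 0.0, 1.703]
wrist_force: [-0.4, -0.6, 0.4]
opening: 0.0603
gripper_force: 0.0
```

The first row was mistyped in mm. The per-row limit clamped it and it did no harm. Next I go down slowly.

apply_moves(
  series=[
    [-0.002,0,0.05,0,0,0,0.06],
    [-0.002,0,0.1,0,0,0,0.06],
    [-0.002,0,0.14,0,0,0,0.06],
    [-0.002,0,0.165,0,0,0,0.06],
    [-0.002,0,0.175,0,0,0,0.06],
    [-0.002,0,0.18,0,0,0,0.06],
    [-0.002,0,0.182,0,0,0,0.06],
    [-0.002,0,0.182,0,0,0,0.06],
  ],
)

```text
time_s: 3.4
tool_pos: [0.5233, -0.1896, 0.0299]
orientation: [3.141, 0.001, 1.698]
wrist_force: [-0.2, 0.6, -0.1]
opening: 0.0598
gripper_force: 0.0
```

```bash
python3 - <<'E'
from g import *
print(np.round(ctrl.get_state()["wrist_force"],2))
a=ctrl.camera("top");b=ctrl.camera("side")
i=a["pixels"][200:340,290:430];j=b["pixels"][150:290,250:430]
cv2.imwrite("pics/c1.png",np.hstack([cv2.resize(i,(400,400)),cv2.resize(j,(400,400))]))
E
```

```text
[-0.2   0.63 -0.06]
```

View pics/c1.png

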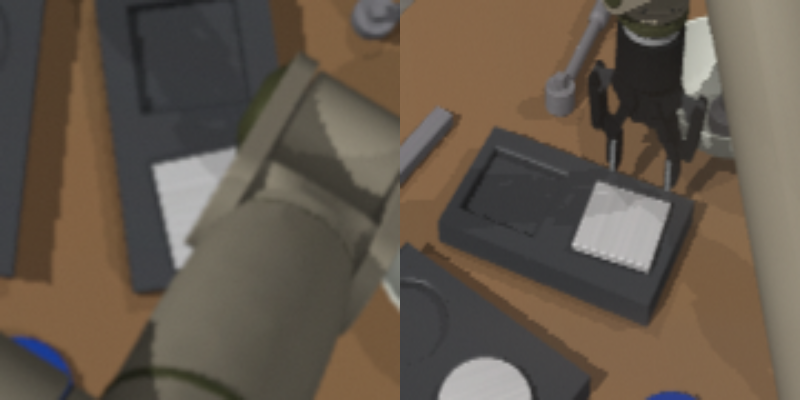

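The side view shows both fingertips just over the plate's right edge beside the sheet (crop about 615,165 and 670,185). I'll probe downwards for the deck.

apply_moves(
  series=[
    [0,0,0.001,0,0,0,0.06],
    [0,0,0.002,0,0,0,0.06],
    [0,0,0.003,0,0,0,0.06],
    [0,0,0.004,0,0,0,0.06],
    [0,0,0.005,0,0,0,0.06],
    [0,0,0.005,0,0,0,0.06],
    [0,0,0.005,0,0,0,0.06],
    [0,0,0.005,0,0,0,0.06],
  ],
)

```text
time_s: 4.5
tool_pos: [0.523, -0.1895, 0.0243]
orientation: [3.141, 0.0, 1.698]
wrist_force: [-0.5, 0.1, -0.0]
opening: 0.0602
gripper_force: 0.0
```

apply_moves(
  series=[
    [0,0,0.001,0,0,0,0.06],
    [0,0,0.002,0,0,0,0.06],
    [0,0,0.003,0,0,0,0.06],
    [0,0,0.003,0,0,0,0.06],
    [0,0,0.004,0,0,0,0.06],
    [0,0,0.004,0,0,0,0.06],
    [0,0,0.004,0,0,0,0.06],
    [0,0,0.004,0,0,0,0.06],
  ],
)

```text
time_s: 5.5
tool_pos: [0.523, -0.1894, 0.0203]
orientation: [3.142, 0.0, 1.698]
wrist_force: [-0.2, 0.1, 0.3]
opening: 0.0598
gripper_force: 0.0
```

apply_moves(
  series=[
    [0,0,0.001,0,0,0,0.06],
    [0,0,0.001,0,0,0,0.06],
    [0,0,0.002,0,0,0,0.06],
    [0,0,0.002,0,0,0,0.06],
    [0,0,0.003,0,0,0,0.06],
    [0,0,0.003,0,0,0,0.06],
    [0,0,0.003,0,0,0,0.06],
    [0,0,0.003,0,0,0,0.06],
  ],
)

```text
time_s: 6.5
tool_pos: [0.5232, -0.1895, 0.0198]
orientation: [3.141, 0.001, 1.698]
wrist_force: [-9.5, 4.6, 26.8]
opening: 0.0601
gripper_force: 13.3
```

apply_moves(
  series=[
    [0,0,-0.005,0,0,0,0.06],
    [0.004,0,-0.005,0,0,0,0.06],
    [0.008,0,-0.005,0,0,0,0.06],
    [0.011,0,-0.005,0,0,0,0.06],
    [0.014,0,-0.005,0,0,0,0.06],
    [0.016,0,-0.005,0,0,0,0.06],
    [0.018,0,-0.005,0,0,0,0.06],
    [0.018,0,-0.005,0,0,0,0.06],
  ],
)

```text
time_s: 7.5
tool_pos: [0.5207, -0.1714, 0.0223]
orientation: [3.142, -0.0, 1.698]
wrist_force: [0.7, -0.6, 0.8]
opening: 0.06
gripper_force: 0.0
```

```bash
cat > b.py <<'E'
from m import *
from g import S,D
def blanks(views=("side",),P=None):
    for n in views:
        p=ctrl.camera(n);w=pts(p);z=w[...,2];g=p["pixels"].min(-1)
        reg=(w[...,0]>.4)&(w[...,0]<.76)&(abs(w[...,1])<.22)
        for b in blobs(w,reg&(z>.02)&(z<.045)&(g>110),4000):
            Q=S if b["c"][1]<0 else D;a=Q["yaw"];d=np.array(b["c"] if Q is S else b["circ"])-Q["c"]
            k=reg&(g>110)&(z>.01)&(z<.045)&(np.hypot(w[...,0]-b["c"][0],w[...,1]-b["c"][1])<.035)
            print(n,"sheet" if Q is S else "disc","plate xy mm",np.round(1000*np.array([d[0]*np.cos(a)+d[1]*np.sin(a),-d[0]*np.sin(a)+d[1]*np.cos(a)]),1),"size",b["size"],"r",b["r"],"yaw rel",round(((float(b["yaw"])-a)+np.pi/4)%(np.pi/2)-np.pi/4,3),"z",round(float(np.nanmedian(z[k])),4))
E
python3 -c "
from b import *
s=ctrl.get_state();print(s['tool_pos'],s['wrist_force'])
blanks(('side','top'))"
```

```text
[ 0.52069899 -0.17141421  0.02231174] [ 0.71861672 -0.62688009  0.81724421]
side disc plate xy mm [-63.1  18.1] size (0.0944, 0.0975) r 0.0501 yaw rel 0.7 z 0.0326
side sheet plate xy mm [-63.1   2.4] size (0.0926, 0.0927) r 0.0608 yaw rel 0.007 z 0.0326
top disc plate xy mm [-64.9  21.1] size (0.0962, 0.0948) r 0.0491 yaw rel -0.673 z 0.0342
top sheet plate xy mm [-45.2  38.4] size (0.0467, 0.0911) r 0.0456 yaw rel -0.656 z 0.0336
```

```bash
python3 -c "
from g import *
go(*world(S,-.16,.0),.09,S['yaw'])"
```

```text
target [ 0.4211 -0.1271  0.09    0.127 ] from [ 0.5207 -0.1716  0.0223] [ 3.141 -0.     1.698] t 7.6
shift mm [ 56.8 -93.2 -67.7] rot deg [ 0. -0. 90.]
```

apply_moves(
  series=[
    [-0.012,0,-0.005,0,0,0,0.06],
    [-0.012,0,-0.05,0,0,9,0.06],
    [0.01,-0.03,-0.068,0,0,19,0.06],
    [0.02,-0.06,-0.068,0,0,29,0.06],
    [0.03,-0.08,-0.068,0,0,39,0.06],
    [0.04,-0.093,-0.068,0,0,49,0.06],
    [0.05,-0.093,-0.068,0,0,59,0.06],
    [0.057,-0.093,-0.068,0,0,69,0.06],
  ],
)

```text
time_s: 8.6
tool_pos: [0.4214, -0.1273, 0.0908]
orientation: [3.141, -0.0, 0.488]
wrist_force: [0.8, -0.4, 0.6]
opening: 0.0597
gripper_force: 0.0
```

```bash
python3 -c "
from b import *
blanks(('side','top'))
from g import *
go(*world(S,-.16,.0),.025,S['yaw'])"
```

```text
side disc plate xy mm [-64.3  19.3] size (0.0957, 0.096) r 0.0506 yaw rel 0.559 z 0.0325
side sheet plate xy mm [-64.3   2.5] size (0.092, 0.0926) r 0.055 yaw rel -0.043 z 0.0325
top disc plate xy mm [-64.5  20.9] size (0.0965, 0.095) r 0.0494 yaw rel 0.112 z 0.034
top sheet plate xy mm [-55.3   2.8] size (0.0789, 0.0936) r 0.059 yaw rel 0.015 z 0.0339
target [ 0.4211 -0.1271  0.025   0.127 ] from [ 0.4213 -0.1271  0.0907] [ 3.141 -0.     0.493] t 8.7
shift mm [-0.2 -0.2 65.7] rot deg [ 0. -0. 21.]
```

apply_moves(
  series=[
    [0,0,0.02,0,0,9,0.06],
    [0,0,0.045,0,0,18,0.06],
    [0,0,0.06,0,0,21,0.06],
    [0,0,0.066,0,0,21,0.06],
    [0,0,0.068,0,0,21,0.06],
    [0.009,0.0035,0.068,0,0,21,0.06],
    [0.016,0.006,0.068,0,0,21,0.06],
    [0.019,0.007,0.068,0,0,21,0.06],
  ],
)

```text
time_s: 9.7
tool_pos: [0.442, -0.124, 0.0226]
orientation: [3.141, -0.001, 0.128]
wrist_force: [0.2, -0.2, -0.2]
opening: 0.06
gripper_force: 0.0
```

apply_moves(
  series=[
    [0.014,0,0,0,0,0,0.06],
    [0.03,0,0,0,0,0,0.06],
    [0.05,0.0005,0,0,0,0,0.06],
    [0.07,0.001,0,0,0,0,0.06],
    [0.09,0.0015,0,0,0,0,0.06],
    [0.107,0.002,0,0,0,0,0.06],
    [0.117,0.002,0,0,0,0,0.06],
    [0.122,0.002,0,0,0,0,0.06],
  ],
)

```text
time_s: 10.7
tool_pos: [0.5626, -0.1103, 0.0222]
orientation: [-3.141, 0.001, 0.128]
wrist_force: [-1.6, 0.3, 1.0]
opening: 0.06
gripper_force: 0.9
```

```bash
python3 - <<'E'
from b import *
blanks(('side','top'))
p=ctrl.camera("side");q=ctrl.camera("top")
cv2.imwrite("pics/c2.png",np.hstack([cv2.resize(p["pixels"][180:270,250:400],(400,240),interpolation=2),cv2.resize(q["pixels"][180:300,310:410],(300,360),interpolation=2)[:240]]))
E
```

```text
side sheet plate xy mm [54.4  3.6] size (0.0592, 0.0734) r 0.0399 yaw rel 0.467 z 0.0324
side disc plate xy mm [-65.8  16. ] size (0.094, 0.096) r 0.0503 yaw rel 0.112 z 0.0324
top disc plate xy mm [-64.3  20.2] size (0.0945, 0.0955) r 0.0491 yaw rel 0.112 z 0.0344
```

View pics/c2.png

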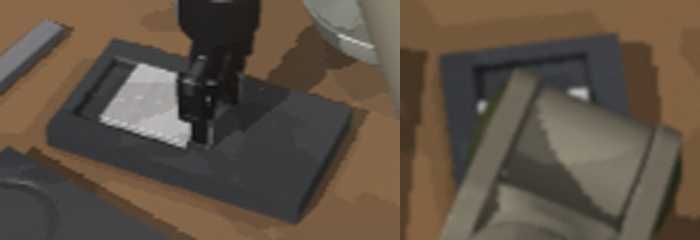

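The sheet is square to the fingers, overhanging the cavity, with its +y edge near the cavity's +y side. I'll push on slowly.

apply_moves(
  series=[
    [0.006,0,0,0,0,0,0.06],
    [0.012,0,0,0,0,0,0.06],
    [0.016,0,0,0,0,0,0.06],
    [0.02,0,0,0,0,0,0.06],
    [0.022,0,0,0,0,0,0.06],
    [0.024,0,0,0,0,0,0.06],
    [0.025,0,0,0,0,0,0.06],
    [0.026,0,0,0,0,0,0.06],
  ],
)

```text
time_s: 11.9
tool_pos: [0.5883, -0.1072, 0.0223]
orientation: [-3.142, 0.0, 0.127]
wrist_force: [-1.7, -1.4, -0.0]
opening: 0.0598
gripper_force: 0.6
```

```bash
python3 - <<'E'
from b import *
blanks(('side',))
p=ctrl.camera("side");q=ctrl.camera("top");w=pts(p);a=S["yaw"];d=w[...,:2]-S["c"]
x=d[...,0]*np.cos(a)+d[...,1]*np.sin(a);y=-d[...,0]*np.sin(a)+d[...,1]*np.cos(a);g=p["pixels"].min(-1)
for X in(.03,.05,.07,.09,.1,.11):
    k=(abs(x-X)<.005)&(abs(y)<.08)&(w[...,2]<.04)
    o=np.argsort(y[k]);print(X,[(int(1000*u),int(1000*v),int(c)) for u,v,c in zip(y[k][o],w[...,2][k][o],g[k][o])][::max(1,k.sum()//14)])
cv2.imwrite("pics/c3.png",cv2.resize(p["pixels"][180:270,250:400],(750,450),interpolation=2))
E
```

```text
side sheet plate xy mm [66.7  9.4] size (0.0942, 0.0752) r 0.0532 yaw rel -0.01 z 0.0327
side disc plate xy mm [-65.4  15.8] size (0.0961, 0.0948) r 0.0505 yaw rel 0.139 z 0.0325
0.03 [(-54, 26, 51), (20, 35, 167), (26, 30, 178), (31, 32, 167), (36, 31, 160), (43, 34, 154), (45, 23, 57), (50, 27, 56), (60, 22, 63), (65, 26, 64), (67, 18, 54), (68, 18, 54), (69, 6, 54), (72, 18, 54), (75, 0, 57)]
0.05 [(-54, 28, 31), (8, 31, 181), (17, 37, 180), (26, 34, 181), (32, 31, 179), (41, 28, 162), (43, 23, 53), (49, 21, 57), (54, 23, 56), (61, 21, 57), (66, 29, 56), (68, 9, 54), (70, 17, 55), (72, 22, 53), (76, -2, 62)]
0.07 [(-74, 25, 64), (-61, 24, 63), (-32, 30, 163), (-19, 33, 164), (-8, 31, 161), (6, 29, 161), (18, 32, 159), (28, 32, 161), (38, 20, 75), (43, 29, 155), (49, 23, 63), (62, 23, 56), (68, 4, 54), (70, 0, 57), (74, -1, 59)]
0.09 [(-77, 21, 65), (-63, 22, 66), (-41, 32, 181), (-28, 31, 181), (-17, 32, 163), (-4, 31, 164), (9, 28, 160), (24, 34, 168), (36, 31, 161), (42, 32, 184), (53, 27, 57), (64, 24, 56), (67, 19, 54), (70, 9, 54), (77, 0, 58)]
0.1 [(-78, 25, 63), (-65, 20, 65), (-42, 32, 181), (-30, 28, 180), (-19, 35, 180), (-6, 34, 159), (5, 35, 159), (15, 30, 159), (25, 30, 160), (38, 29, 175), (45, 30, 152), (58, 26, 57), (66, 14, 55), (68, 8, 54), (71, 9, 54)]
0.11 [(-79, 24, 59), (-69, 25, 65), (-56, 26, 73), (-35, 32, 181), (-17, 26, 159), (0, 31, 160), (18, 33, 172), (34, 31, 162), (45, 30, 132), (53, 23, 56), (63, 22, 55), (66, 11, 54), (68, -3, 56), (70, 0, 56), (73, 10, 54)]
```

View pics/c3.png

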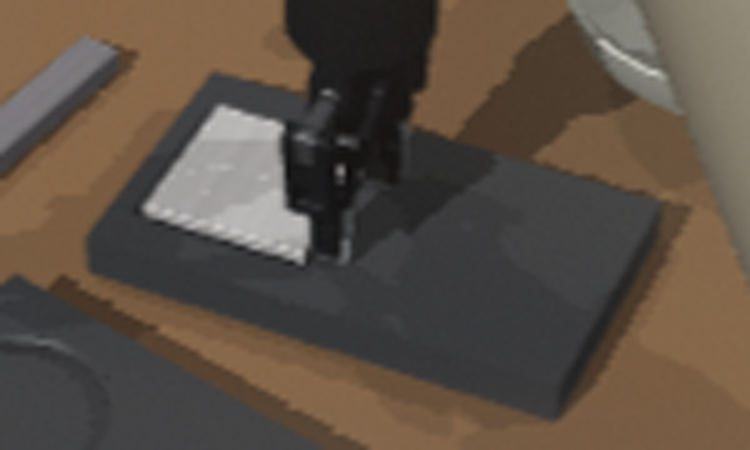

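```bash
cat > fit.py <<'E'
from h import *
from scipy.optimize import minimize
def box(lx,ly,z0,z1):
    return np.array([[a*lx/2,b*ly/2,z] for a in(-1,1) for b in(-1,1) for z in(z0,z1)])
def cyl(r,z0,z1):
    t=np.linspace(0,2*np.pi,60);return np.array([[r*np.cos(a),r*np.sin(a),z] for a in t for z in(z0,z1)])
def hull(p,V,pose):
    a=pose[2];Rz=np.array([[np.cos(a),-np.sin(a),0],[np.sin(a),np.cos(a),0],[0,0,1]])
    W=V@Rz.T+[pose[0],pose[1],0]
    u,_=cv2.projectPoints(W,np.ravel(p["rvec"]).astype(float),np.ravel(p["tvec"]).astype(float),np.array(p["mtx"],float),np.array([p["k1"],0,0,0.]))
    return cv2.convexHull((u[:,0]*8).astype(np.float32))
def fit(p,mask,V,x0,ignore=None,yaw=True):
    m0=cv2.resize(mask.astype(np.uint8)*255,(640*4,480*4),interpolation=cv2.INTER_LINEAR)>127
    ig=None if ignore is None else cv2.resize(ignore.astype(np.uint8),(2560,1920),interpolation=0)>0
    sc=np.array([.002,.002,.02])
    H=hull(p,V,x0)[:,0]/8*4;u0,v0=(H.min(0)-60).astype(int).clip(0);u1,v1=(H.max(0)+60).astype(int)
    mm=m0[v0:v1,u0:u1];gg=None if ig is None else ig[v0:v1,u0:u1]
    def c(q):
        ps=np.array(x0)+q*sc[:len(q)] if len(q)==3 else np.array([x0[0]+q[0]*.002,x0[1]+q[1]*.002,x0[2]])
        h=hull(p,V,ps)[:,0]/8*4+1.5-[u0,v0]
        r=np.zeros(mm.shape,np.uint8);cv2.fillConvexPoly(r,np.round(h*16).astype(np.int32),1,shift=4)
        d=(r>0)!=mm
        if gg is not None:d&=~gg
        return d.sum()/max(1,(r>0).sum())
    n=3 if yaw else 2;best=None
    for s in(1.5,-1):
        r=minimize(c,np.zeros(n),method="Nelder-Mead",options=dict(initial_simplex=np.vstack([np.zeros(n),np.eye(n)*s*1.5]),xatol=.02,fatol=1e-4))
        if best is None or r.fun<best.fun:best=r
    q=best.x;ps=np.array(x0,float);ps[:n]+=q*sc[:n];return ps,best.fun
def masks(im):
    hsv=cv2.cvtColor(im,cv2.COLOR_BGR2HSV);s,v=hsv[...,1].astype(int),hsv[...,2].astype(int)
    return (s<70)&(v<110),(s<40)&(v>=125)   # dark, bright
E
python3 - <<'E'
from fit import *
for n in("top","side"):
    p=ctrl.camera(n);im=cv2.imread(f"pics/{n}0.png");dk,br=masks(im)
    plate=box(.26,.15,0,.025)
    for nm,x0,b0 in(("sq",[.5798,-.1068,.127],[.5137,-.1197,.22]),("rd",[.5935,.113,-.112],[.5312,.1395,0])):
        ps,f=fit(p,dk|br,plate,x0);V=box(.09,.09,.025,.033) if nm=="sq" else cyl(.048,.025,.033)
        bs,g=fit(p,br,V,b0,yaw=nm=="sq")
        a=ps[2];d=bs[:2]-ps[:2];print(n,nm,"plate",np.round(ps,4),round(f,3),"blank",np.round(bs,4),round(g,3),"rel mm",np.round(1000*np.array([d[0]*np.cos(a)+d[1]*np.sin(a),-d[0]*np.sin(a)+d[1]*np.cos(a)]),1))
    if n=="side":
        im=p["pixels"];dk,br=masks(im);ig=np.zeros((480,640),bool);ig[180:235,305:345]=1
        for X in(.64,.65):
            bs,g=fit(p,br,box(.09,.09,.025,.033),[X,-.1,.127],ignore=ig);print("now",np.round(bs,4),g)
E
```

```text
top sq plate [ 0.5802 -0.1084  0.1246] 0.019 blank [ 0.5143 -0.1196  0.2005] 0.029 rel mm [-66.8  -2.9]
top rd plate [ 0.594   0.1131 -0.1137] 0.042 blank [0.5318 0.1402 0.    ] 0.033 rel mm [-64.9  19.9]
side sq plate [ 0.5806 -0.1111  0.1238] 0.574 blank [ 0.5155 -0.1232  0.2137] 0.056 rel mm [-66.1  -3.9]
side rd plate [ 0.5939  0.1095 -0.114 ] 0.497 blank [0.5323 0.1359 0.    ] 0.073 rel mm [-64.1  19.2]
now [ 0.6439 -0.101   0.1295] 0.029881862404447533
now [ 0.644  -0.1013  0.1304] 0.0408673894912427
```

apply_moves(
  series=[
    [0.001,0.001,0,0,0,0,0.06],
    [0.0015,0.002,0,0,0,0,0.06],
    [0.002,0.003,0,0,0,0,0.06],
    [0.0025,0.004,0,0,0,0,0.06],
    [0.003,0.004,0,0,0,0,0.06],
    [0.0035,0.004,0,0,0,0,0.06],
    [0.004,0.004,0,0,0,0,0.06],
    [0.004,0.004,0,0,0,0,0.06],
  ],
)

```text
time_s: 13.15
tool_pos: [0.5928, -0.1107, 0.0223]
orientation: [3.142, -0.0, 0.127]
wrist_force: [0.2, -0.5, 0.4]
opening: 0.0604
gripper_force: 0.0
```

```bash
cat > now.py <<'E'
from fit import *
P=np.array([.5806,-.1111,.1238])
def sheet(ig=None):
    p=ctrl.camera("side");dk,br=masks(p["pixels"]);res=[]
    for z in(.033,.025):
        bs,g=fit(p,br,box(.09,.09,max(z-.008,.0245),z),[.644,-.101,.127],ignore=ig);d=bs[:2]-P[:2];a=P[2]
        print("z",z,"rel mm",np.round(1000*np.array([d[0]*np.cos(a)+d[1]*np.sin(a),-d[0]*np.sin(a)+d[1]*np.cos(a)]),1),"yaw",round(bs[2]-a,3),"cost",round(g,3))
    w=pts(p)[...,2];k=br&(abs(pts(p)[...,0]-.65)<.06)&(abs(pts(p)[...,1]+.1)<.06);print("z med",np.nanmedian(w[k]))
E
python3 -c "
from now import *
ig=np.zeros((480,640),bool);ig[180:235,305:345]=1
sheet(ig)"
```

```text
z 0.033 rel mm [63.   3.6] yaw 0.023 cost 0.05
z 0.025 rel mm [67.   2.4] yaw 0.018 cost 0.031
z med 0.024370768951428104
```

Depth shows the sheet at z = 0.024, so it has dropped in flush. Next is the disc.

```bash
python3 -c "
from g import *
go(.4499,.1604,.09,-.26)"
```

```text
target [ 0.4499  0.1604  0.09   -0.26  ] from [ 0.5928 -0.1107  0.0223] [ 3.142 -0.     0.127] t 13.2
shift mm [-107.3 -287.   -67.7] rot deg [ 0.  -0.  22.2]
```

apply_moves(
  series=[
    [-0.002,0,-0.04,0,0,0,0.06],
    [-0.02,-0.045,-0.068,0,0,4,0.06],
    [-0.04,-0.1,-0.068,0,0,9,0.06],
    [-0.06,-0.155,-0.068,0,0,14,0.06],
    [-0.08,-0.21,-0.068,0,0,20,0.06],
    [-0.1,-0.26,-0.068,0,0,22,0.06],
    [-0.107,-0.287,-0.058,0,0,22.2,0.06],
    [-0.107,-0.287,-0.03,0,0,22.2,0.06],
  ],
)

```text
time_s: 14.2
tool_pos: [0.4502, 0.1622, 0.0529]
orientation: [-3.14, -0.003, -0.257]
wrist_force: [1.1, -0.8, -0.4]
opening: 0.06
gripper_force: 0.0
```

```bash
python3 -c "
from now import *
sheet()
s=ctrl.get_state();print(s['tool_pos'],s['orientation'])
p=ctrl.camera('top');dk,br=masks(p['pixels'])
for z in (.033,.025):print(z,fit(p,br,box(.09,.09,max(z-.008,.0245),z),[.647,-.101,.125]))
dw=np.array([.5802+.068*.9922,-.1084+.068*.1243]);print('cavity top-based',dw)
print(fit(p,br,cyl(.048,.025,.033),[.5318,.1402,0],yaw=False))
"
```

```text
z 0.033 rel mm [ 95.1 -44.4] yaw 0.523 cost 0.945
z 0.025 rel mm [104.2 -29. ] yaw -0.033 cost 0.94
z med 0.02406266012526247
[0.44834056 0.1611095  0.04923332] [ 3.14037979  0.00325424 -0.25839841]
0.033 (array([ 0.64692975, -0.09729931,  0.13236291]), np.float64(0.04687283956307323))
0.025 (array([ 0.64757324, -0.09782006,  0.12993232]), np.float64(0.027706613530695513))
cavity top-based [ 0.6476696 -0.0999476]
(array([0.53241674, 0.13989729, 0.        ]), np.float64(0.34711741623905823))
```

apply_moves(
  series=[
    [0,0,0.015,0,0,0,0.06],
    [0,0,0.026,0,0,0,0.06],
    [0.01,0,0.0265,0,0,0,0.06],
    [0.02,0,0.0265,0,0,0,0.06],
    [0.03,0,0.0265,0,0,0,0.06],
    [0.045,0,0.0265,0,0,0,0.06],
    [0.06,0,0.0265,0,0,0,0.06],
    [0.075,0,0.0265,0,0,0,0.06],
  ],
)

```text
time_s: 15.3
tool_pos: [0.5236, 0.1409, 0.026]
orientation: [-3.142, -0.0, -0.26]
wrist_force: [-0.9, -0.1, 0.5]
opening: 0.0601
gripper_force: 0.5
```

```bash
python3 -c "
from g import *
go(.6616,.1045,.0223,-.26)"
```

```text
target [ 0.6616  0.1045  0.0223 -0.26  ] from [0.5236 0.1409 0.026 ] [-3.142 -0.    -0.26 ] t 15.3
shift mm [142.7  -0.4   3.7] rot deg [-0. -0. -0.]
```

apply_moves(
  series=[
    [0,0,0.002,0,0,0,0.06],
    [0.01,0,0.0035,0,0,0,0.06],
    [0.025,0,0.0035,0,0,0,0.06],
    [0.04,0,0.0035,0,0,0,0.06],
    [0.055,0,0.0035,0,0,0,0.06],
    [0.068,0,0.0035,0,0,0,0.06],
    [0.076,0,0.0035,0,0,0,0.06],
    [0.082,0,0.0035,0,0,0,0.06],
  ],
)

```text
time_s: 16.3
tool_pos: [0.6021, 0.12, 0.0222]
orientation: [3.142, 0.0, -0.26]
wrist_force: [-0.4, -0.1, -0.2]
opening: 0.06
gripper_force: 0.9
```

```bash
cat > dn.py <<'E'
from fit import *
P=np.array([.5939,.1095,-.114])
def disc(save=None):
    p=ctrl.camera("side");dk,br=masks(p["pixels"]);w=pts(p)
    m=br&(np.hypot(w[...,0]-.65,w[...,1]-.105)<.08)&(w[...,2]<.05)
    k=m&(np.hypot(w[...,0]-.66,w[...,1]-.105)<.045);q=w[k];A=np.c_[q[:,:2]-[.66,.1],np.ones(len(q))]
    print("n",k.sum(),"plane",np.round(np.linalg.lstsq(A,q[:,2],rcond=None)[0],4))
    a=P[2]
    for z in(.033,.025):
        bs,g=fit(p,m,cyl(.048,max(z-.008,.0245),z),[.655,.101,0],yaw=False,ignore=dk);d=bs[:2]-P[:2]
        print("z",z,"rel mm",np.round(1000*np.array([d[0]*np.cos(a)+d[1]*np.sin(a),-d[0]*np.sin(a)+d[1]*np.cos(a)]),1),"cost",round(g,3))
    if save:cv2.imwrite(save,cv2.resize(p["pixels"][220:330,200:350],(750,550),interpolation=2))
E
python3 -c "
from dn import *
disc('pics/d1.png')"
```

```text
n 136 plane [-0.0166  0.0042  0.0319]
z 0.033 rel mm [55.2  3.9] cost 0.056
z 0.025 rel mm [66.3  4.7] cost 0.065
```

View pics/d1.png

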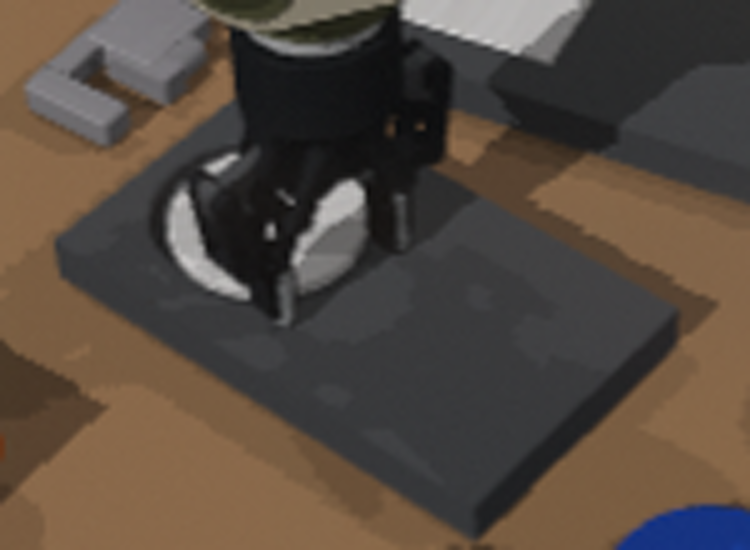

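The disc is cradled by both fingers and 10–12 mm short. The cavity rim shows ahead on its left (crop 155,215).

apply_moves(
  series=[
    [0.002,0,0,0,0,0,0.06],
    [0.004,0,0,0,0,0,0.06],
    [0.006,0,0,0,0,0,0.06],
    [0.007,0,0,0,0,0,0.06],
    [0.008,0,0,0,0,0,0.06],
    [0.009,0,0,0,0,0,0.06],
    [0.01,0,0,0,0,0,0.06],
    [0.01,0,0,0,0,0,0.06],
  ],
)

```text
time_s: 17.35
tool_pos: [0.6116, 0.1174, 0.0222]
orientation: [3.142, 0.0, -0.26]
wrist_force: [0.4, 0.0, 0.4]
opening: 0.06
gripper_force: 0.2
```

```bash
python3 -c "
from dn import *
disc()"
```

```text
n 133 plane [-0.0703  0.0851  0.029 ]
z 0.033 rel mm [59.   5.6] cost 0.052
z 0.025 rel mm [64.   3.1] cost 0.059
```

apply_moves(
  series=[
    [0.001,0,0,0,0,0,0.06],
    [0.0015,0,0,0,0,0,0.06],
    [0.002,0,0,0,0,0,0.06],
    [0.0025,0,0,0,0,0,0.06],
    [0.003,0,0,0,0,0,0.06],
    [0.0035,0,0,0,0,0,0.06],
    [0.004,0,0,0,0,0,0.06],
    [0.004,0,0,0,0,0,0.06],
  ],
)

```text
time_s: 18.4
tool_pos: [0.6155, 0.1164, 0.0223]
orientation: [-3.142, -0.0, -0.26]
wrist_force: [-0.2, 0.7, -0.4]
opening: 0.0601
gripper_force: 0.2
```

```bash
python3 -c "
from dn import *
disc()"
```

```text
n 145 plane [-0.0178  0.0824  0.028 ]
z 0.033 rel mm [65.1  2.3] cost 0.053
z 0.025 rel mm [78.2  3.1] cost 0.054
```

apply_moves(
  series=[
    [0.0005,0.0005,0,0,0,0,0.06],
    [0.001,0.001,0,0,0,0,0.06],
    [0.0015,0.0015,0,0,0,0,0.06],
    [0.0015,0.002,0,0,0,0,0.06],
    [0.002,0.0025,0,0,0,0,0.06],
    [0.002,0.003,0,0,0,0,0.06],
    [0.002,0.003,0,0,0,0,0.06],
    [0.002,0.003,0,0,0,0,0.06],
  ],
)

```text
time_s: 19.45
tool_pos: [0.6166, 0.113, 0.0223]
orientation: [-3.142, -0.0, -0.26]
wrist_force: [-0.3, -1.1, 0.7]
opening: 0.0597
gripper_force: 0.0
```

```bash
python3 -c "
from dn import *
disc('pics/d2.png')"
```

```text
n 218 plane [-0.0118  0.0072  0.0242]
z 0.033 rel mm [61.6  5.9] cost 0.056
z 0.025 rel mm [75.1  3.4] cost 0.054
```

View pics/d2.png

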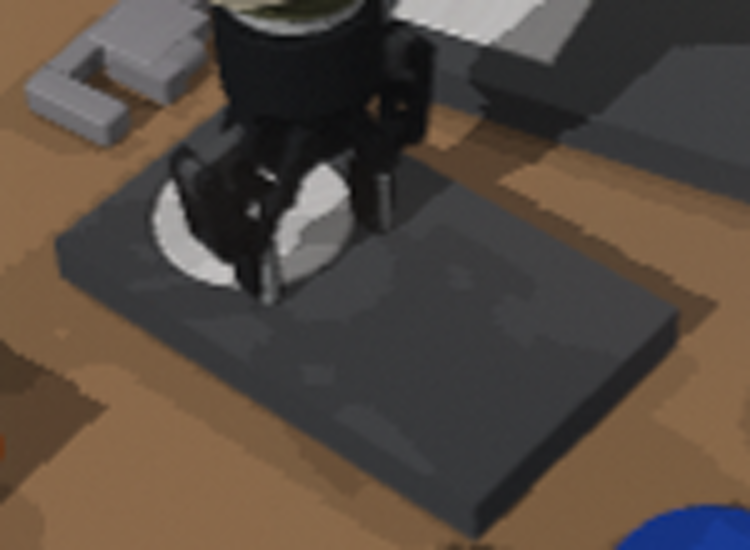

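The disc is now flat at z = 0.024 and flush. Next, the punch.

```bash
python3 -c "
from g import *
go(.483,-.3405,.20,-.26)"
```

```text
target [ 0.483  -0.3405  0.2    -0.26  ] from [0.6166 0.113  0.0223] [-3.142  0.    -0.26 ] t 19.5
shift mm [ -12.5  472.7 -177.7] rot deg [-0.  0. -0.]
```

apply_moves(
  series=[
    [0,0,-0.04,0,0,0,0.06],
    [0,0.01,-0.1,0,0,0,0.06],
    [-0.003,0.07,-0.14,0,0,0,0.06],
    [-0.005,0.13,-0.178,0,0,0,0.06],
    [-0.006,0.19,-0.178,0,0,0,0.06],
    [-0.007,0.25,-0.178,0,0,0,0.06],
    [-0.008,0.31,-0.178,0,0,0,0.06],
    [-0.01,0.36,-0.178,0,0,0,0.06],
  ],
)

```text
time_s: 20.5
tool_pos: [0.5135, -0.2342, 0.2005]
orientation: [3.141, -0.0, -0.26]
wrist_force: [1.1, -0.4, -0.1]
opening: 0.0595
gripper_force: 0.0
```

```bash
python3 - <<'E'
from fit import *
p=ctrl.camera("top");dk,br=masks(p["pixels"]);w=pts(p)
for nm,z,c,V in(("disc",.025,[.6616,.105,0],cyl(.048,.0245,.025)),("sheet",.025,[.6476,-.0999,.125],box(.09,.09,.0245,.025))):
    m=br&(np.hypot(w[...,0]-c[0],w[...,1]-c[1])<.07)
    q=w[m&(np.hypot(w[...,0]-c[0],w[...,1]-c[1])<.04)];A=np.c_[q[:,:2]-c[:2],np.ones(len(q))]
    print(nm,fit(p,m,V,c,yaw=nm=="sheet"),"expect",c,"plane",np.round(np.linalg.lstsq(A,q[:,2],rcond=None)[0],4))
E
python3 -c "
from g import *
go(.483,-.3405,.15,-.26)"
```

```text
disc (array([0.66116237, 0.10747268, 0.        ]), np.float64(0.026986506746626688)) expect [0.6616, 0.105, 0] plane [-0.0005  0.0079  0.0258]
sheet (array([ 0.6475448 , -0.09766369,  0.13478453]), np.float64(0.03268345903894502)) expect [0.6476, -0.0999, 0.125] plane [-0.0093 -0.0035  0.0256]
target [ 0.483  -0.3405  0.15   -0.26  ] from [ 0.5116 -0.2402  0.2003] [ 3.139 -0.    -0.265] t 20.55
shift mm [ -1.3 104.2  50.6] rot deg [ 0.2 -0.  -0.3]
```

apply_moves(
  series=[
    [0,0.04,0.01,0,0,0,0.06],
    [-0.001,0.075,0.02,0,0,0,0.06],
    [-0.0025,0.1,0.035,0,0,0,0.06],
    [-0.0025,0.11,0.045,0,0,0,0.06],
    [-0.0025,0.1125,0.05,0,0,0,0.06],
    [-0.0025,0.1125,0.05,0,0,0,0.06],
    [-0.0025,0.1125,0.05,0,0,0,0.06],
    [-0.0025,0.1125,0.05,0,0,0,0.06],
  ],
)

```text
time_s: 21.55
tool_pos: [0.4833, -0.34, 0.1508]
orientation: [3.141, -0.001, -0.259]
wrist_force: [-0.7, -0.1, -0.1]
opening: 0.0598
gripper_force: 0.0
```

```bash
python3 - <<'E'
from g import *
go(.483,-.3405,.069,-.26)
p=ctrl.camera("side");w=pts(p)
cv2.imwrite("pics/p1.png",cv2.resize(p["pixels"][110:230,330:480],(750,600),interpolation=2))
E
```

```text
target [ 0.483  -0.3405  0.069  -0.26  ] from [ 0.4833 -0.34    0.1508] [ 3.141e+00 -1.000e-03 -2.590e-01] t 21.55
shift mm [-0.3  0.5 81.8] rot deg [ 0. -0.  0.]
```

View pics/p1.png

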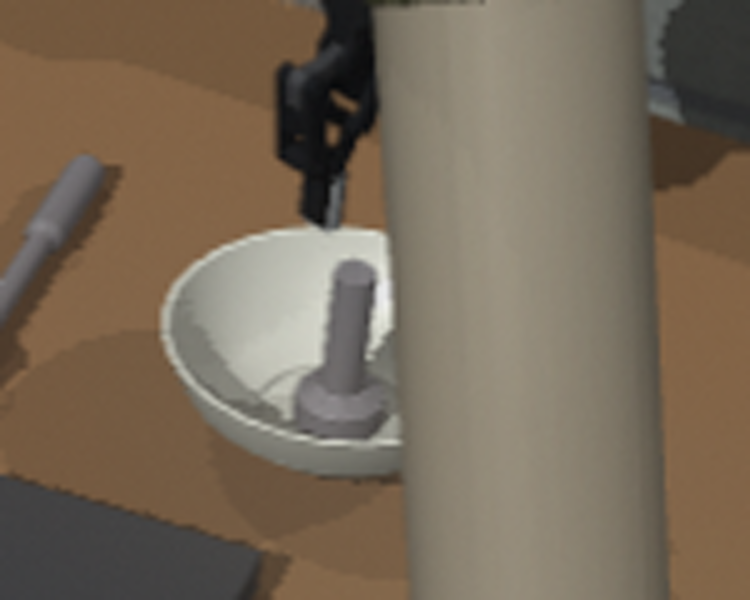

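The punch stands upright in the bowl (top at crop 355,270) with the fingers straddling above it. Now I descend and grip.

apply_moves(
  series=[
    [0,0,0.02,0,0,0,0.06],
    [0,0,0.045,0,0,0,0.06],
    [0,0,0.065,0,0,0,0.06],
    [0,0,0.076,0,0,0,0.06],
    [0,0,0.082,0,0,0,0.06],
    [0,0,0.082,0,0,0,0.06],
    [0,0,0.082,0,0,0,0.05],
    [0,0,0.082,0,0,0,0.04],
  ],
  force=50,
)

```text
time_s: 22.6
tool_pos: [0.4832, -0.3405, 0.0688]
orientation: [3.141, -0.001, -0.26]
wrist_force: [-0.3, 0.7, -0.7]
opening: 0.0402
gripper_force: 0.0
```

apply_moves(
  series=[
    [0,0,0,0,0,0,0.03],
    [0,0,0,0,0,0,0.026],
    [0,0,0,0,0,0,0.022],
    [0,0,0,0,0,0,0.015],
    [0,0,0,0,0,0,0.01],
    [0,0,0,0,0,0,0.01],
    [0,0,0,0,0,0,0.01],
    [0,0,0,0,0,0,0.01],
  ],
  force=50,
)

```text
time_s: 23.6
tool_pos: [0.4832, -0.3407, 0.0688]
orientation: [3.141, -0.001, -0.26]
wrist_force: [-1.7, -1.6, 5.5]
opening: 0.0224
gripper_force: 48.7
```

apply_moves(
  series=[
    [0,0,-0.002,0,0,0,0.01],
    [0,0,-0.006,0,0,0,0.01],
    [0,0,-0.012,0,0,0,0.01],
    [0,0,-0.02,0,0,0,0.01],
    [0,0,-0.03,0,0,0,0.01],
    [0,0,-0.04,0,0,0,0.01],
    [0,0,-0.045,0,0,0,0.01],
    [0,0,-0.045,0,0,0,0.01],
  ],
)

```text
time_s: 24.6
tool_pos: [0.4831, -0.3405, 0.1137]
orientation: [3.141, -0.001, -0.26]
wrist_force: [0.1, 0.6, -5.5]
opening: 0.0225
gripper_force: 49.2
```

```bash
python3 - <<'E'
from g import *
s=ctrl.get_state();print(s["tool_pos"],s["wrist_force"],s["ft_torque"])
p=ctrl.camera("side");q=ctrl.camera("top");w=pts(p)
t=ctrl.masks_of(p,"punch")
for d in t[:2]:
    k=w[d["pixels"]];k=k[np.isfinite(k).all(1)];print(d["conf"],len(k))
    for z0 in np.arange(.02,.12,.015):
        j=k[(k[:,2]>z0)&(k[:,2]<z0+.015)]
        if len(j):print(round(z0,3),len(j),np.round(np.median(j,0),4))
cv2.imwrite("pics/p2.png",np.hstack([cv2.resize(p["pixels"][110:230,330:450],(400,400),interpolation=2),cv2.resize(q["pixels"][210:350,400:540],(400,400),interpolation=2)]))
E
```

```text
[ 0.48308247 -0.34045447  0.11368436] [ 0.05777789  0.63101413 -5.5117083 ] [-0.01573405  0.03949359 -0.01300807]
0.4 1113
0.02 72 [0.7847 0.0294 0.0207]
```

View pics/p2.png

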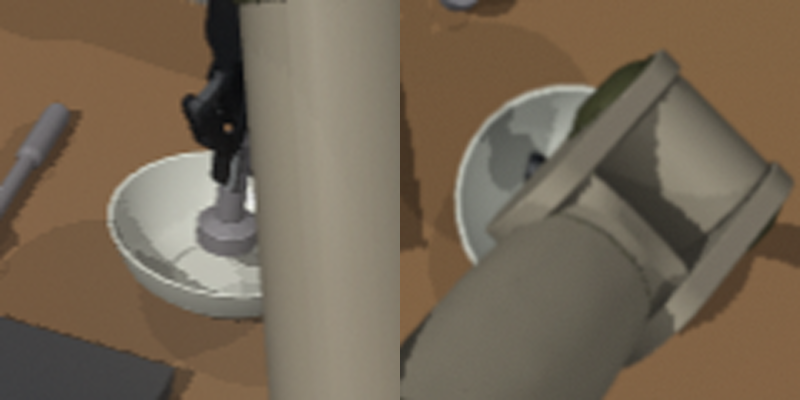

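The punch is held upright, the wrist carries about 5.5 N, and the bowl hasn't moved. Now I lift it and carry it over to the disc.

apply_moves(
  series=[
    [0,0,-0.025,0,0,0,0.01],
    [0,0,-0.06,0,0,0,0.01],
    [0.005,-0.03,-0.08,0,0,0,0.01],
    [0.01,-0.07,-0.085,0,0,0,0.01],
    [0.015,-0.115,-0.085,0,0,0,0.01],
    [0.02,-0.16,-0.085,0,0,0,0.01],
    [0.025,-0.205,-0.085,0,0,0,0.01],
    [0.03,-0.25,-0.085,0,0,0,0.01],
  ],
)

```text
time_s: 25.75
tool_pos: [0.5766, -0.105, 0.1979]
orientation: [-3.142, 0.001, -0.26]
wrist_force: [0.3, -0.9, -6.4]
opening: 0.0223
gripper_force: 50.1
```

apply_moves(
  series=[
    [0.005,-0.045,0,0,0,0,0.01],
    [0.01,-0.09,0,0,0,0,0.01],
    [0.015,-0.135,0,0,0,0,0.01],
    [0.02,-0.175,0,0,0,0,0.01],
    [0.024,-0.205,0,0,0,0,0.01],
    [0.027,-0.22,0,0,0,0,0.01],
    [0.027,-0.227,0,0,0,0,0.01],
    [0.027,-0.227,0,0,0,0,0.01],
  ],
)

```text
time_s: 26.75
tool_pos: [0.6607, 0.1054, 0.1981]
orientation: [3.141, 0.0, -0.261]
wrist_force: [-0.1, -1.0, -6.7]
opening: 0.0222
gripper_force: 50.2
```

```bash
python3 - <<'E'
from g import *
go(.661,.1055,.0878,-.26)
p=ctrl.camera("side");w=pts(p)
k=(np.hypot(w[...,0]-.661,w[...,1]-.1055)<.06)
for z0 in np.arange(.09,.2,.012):
    j=w[k&(w[...,2]>z0)&(w[...,2]<z0+.012)]
    if len(j)>5:print(round(z0,3),len(j),np.round(np.median(j,0),4),np.round(np.ptp(j[:,:2],axis=0),3))
cv2.imwrite("pics/p3.png",cv2.resize(p["pixels"][180:330,170:370],(800,600),interpolation=2))
E
```

```text
target [ 0.661   0.1055  0.0878 -0.26  ] from [0.6607 0.1054 0.1981] [ 3.141  0.    -0.261] t 26.75
shift mm [  0.3  -0.2 110.3] rot deg [ 0.  0. -0.]
0.126 22 [0.6486 0.1228 0.136 ] [0.038 0.04 ]
0.138 93 [0.6466 0.123  0.1442] [0.052 0.042]
0.15 193 [0.6535 0.1151 0.1552] [0.049 0.052]
0.162 44 [0.6541 0.1141 0.169 ] [0.023 0.018]
0.174 43 [0.6548 0.1131 0.1799] [0.021 0.021]
0.186 36 [0.6535 0.114  0.1902] [0.015 0.019]
0.198 63 [0.6526 0.1111 0.2045] [0.017 0.046]
```

View pics/p3.png

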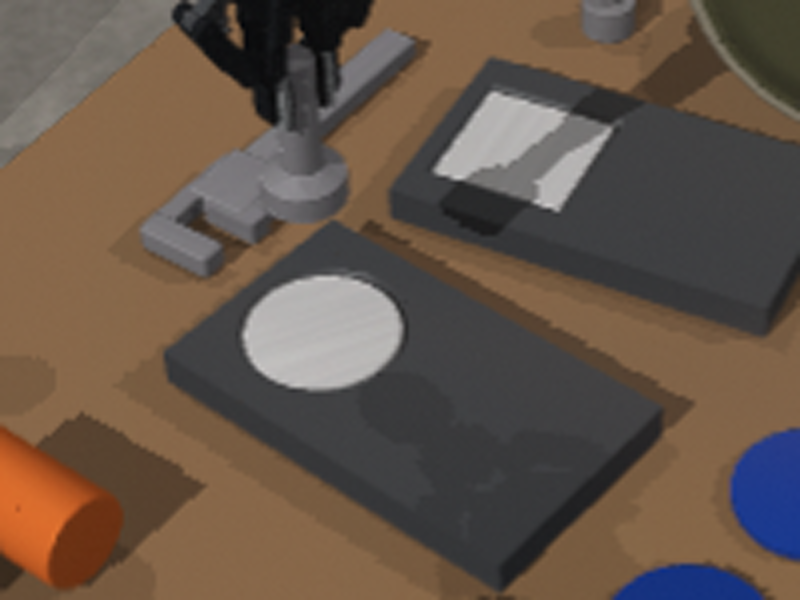

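Both blanks lie flush in their cavities, and the punch hangs upright over the disc's middle. The visible face of the stem agrees with (0.660, 0.104). Lowering it now.

apply_moves(
  series=[
    [0,0,0.015,0,0,0,0.01],
    [0,0,0.035,0,0,0,0.01],
    [0,0,0.055,0,0,0,0.01],
    [0,0,0.075,0,0,0,0.01],
    [0,0,0.09,0,0,0,0.01],
    [0,0,0.1,0,0,0,0.01],
    [0,0,0.105,0,0,0,0.01],
    [0,0,0.106,0,0,0,0.01],
  ],
)

```text
time_s: 27.8
tool_pos: [0.6609, 0.1059, 0.0924]
orientation: [-3.142, -0.0, -0.26]
wrist_force: [0.3, 0.2, -6.9]
opening: 0.0221
gripper_force: 50.2
```

apply_moves(
  series=[
    [0,0,0.0005,0,0,0,0.01],
    [0,0,0.001,0,0,0,0.01],
    [0,0,0.0015,0,0,0,0.01],
    [0,0,0.002,0,0,0,0.01],
    [0,0,0.0025,0,0,0,0.01],
    [0,0,0.003,0,0,0,0.01],
    [0,0,0.0035,0,0,0,0.01],
    [0,0,0.0035,0,0,0,0.01],
  ],
)

```text
time_s: 28.8
tool_pos: [0.6608, 0.1059, 0.0888]
orientation: [3.142, 0.0, -0.26]
wrist_force: [-0.5, -0.7, -6.3]
opening: 0.022
gripper_force: 50.2
```

apply_moves(
  series=[
    [0,0,0.0005,0,0,0,0.01],
    [0,0,0.0005,0,0,0,0.01],
    [0,0,0.001,0,0,0,0.01],
    [0,0,0.001,0,0,0,0.01],
    [0,0,0.0015,0,0,0,0.01],
    [0,0,0.0015,0,0,0,0.01],
    [0,0,0.0015,0,0,0,0.01],
    [0,0,0.0015,0,0,0,0.01],
  ],
)

```text
time_s: 29.8
tool_pos: [0.661, 0.106, 0.0879]
orientation: [-3.141, -0.001, -0.26]
wrist_force: [-3.6, 0.8, 4.4]
opening: 0.0224
gripper_force: 51.2
```

Contact made. Now I release it gently.

apply_moves(
  series=[
    [0,0,0,0,0,0,0.022],
    [0,0,0,0,0,0,0.026],
    [0,0,0,0,0,0,0.03],
    [0,0,0,0,0,0,0.04],
    [0,0,0,0,0,0,0.05],
    [0,0,0,0,0,0,0.06],
    [0,0,0,0,0,0,0.065],
    [0,0,0,0,0,0,0.065],
  ],
)

```text
time_s: 30.8
tool_pos: [0.6608, 0.106, 0.0873]
orientation: [-3.142, -0.0, -0.26]
wrist_force: [-0.5, -1.4, 0.5]
opening: 0.065
gripper_force: 0.0
```

apply_moves(
  series=[
    [0,0,-0.01,0,0,0,0.065],
    [0,0,-0.03,0,0,0,0.065],
    [0,0,-0.06,0,0,0,0.065],
    [0,0,-0.09,0,0,0,0.065],
    [-0.03,0,-0.12,0,0,0,0.065],
    [-0.07,0,-0.13,0,0,0,0.065],
    [-0.11,0,-0.13,0,0,0,0.065],
    [-0.13,0,-0.13,0,0,0,0.065],
  ],
)

```text
time_s: 31.8
tool_pos: [0.5337, 0.1399, 0.2186]
orientation: [-3.141, -0.001, -0.259]
wrist_force: [0.4, -0.3, -0.5]
opening: 0.0649
gripper_force: 0.0
```

```bash
python3 - <<'E'
from fit import *
p=ctrl.camera("side");q=ctrl.camera("top")
for n,c in(("side",p),("top",q)):
    w=pts(c);j=w[(np.hypot(w[...,0]-.661,w[...,1]-.1055)<.05)&(w[...,2]>.118)&(w[...,2]<.135)];print(n,"punch top",len(j),np.round(np.median(j,0),4) if len(j) else "")
    j=w[(np.hypot(w[...,0]-.661,w[...,1]-.1055)<.05)&(w[...,2]>.075)&(w[...,2]<.105)];print("stem",len(j),np.round(np.median(j,0),4) if len(j) else "")
cv2.imwrite("pics/f.png",np.hstack([cv2.resize(p["pixels"][150:330,170:410],(480,360),interpolation=2),cv2.resize(q["pixels"][170:310,220:345],(320,360),interpolation=2)]))
E
```

```text
side punch top 77 [0.6605 0.1078 0.1238]
stem 98 [0.6551 0.115  0.0896]
top punch top 90 [0.6612 0.1104 0.126 ]
stem 30 [0.6522 0.1065 0.0904]
```

View pics/f.png

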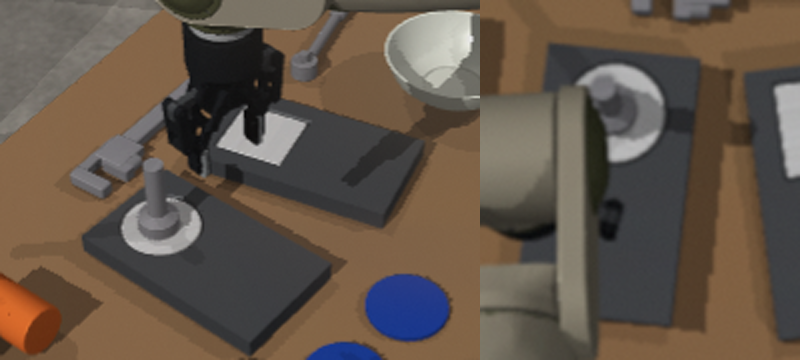

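The punch stands upright on the disc (side crop 155,220, foot centred on it), and both blanks are flush. I'm handing in.

```bash
python3 -c "
from station import ctrl
print(ctrl.sign_off())"
```

```text
the job is handed in; nothing more can be done
None
```

I handed the job in at about 32 s (limit 72 s), with no verdict returned: both blanks measured flat and flush in their cavities, and the punch stands upright about 3 mm from the disc's middle.

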